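Knock a candle up out of its mould

TASK

In this candle workshop one of the two metal moulds still has a candle stuck down inside it. Take that mould, keep it upright, set the hole in its base over the rod of the knock-out stand and press it straight down until the mould sits fully on the stand's board, so that the rod pokes the candle up out of the top; then let go and leave it there. Leave the empty mould where it stands.

Things in the scene. Friction and masses are not known exactly. Their poses are not given: they have to be found in the camera images.
- mould_mid (a point): centre (half-way up, on the axis) of the mould that holds the candle: a loose upright plain aluminium cup, 54 mm outside diameter, 50 mm tall, wall 4 mm, 46 mm bore; its 5 mm thick base has a round access hole of 32 mm diameter in the middle. z points up along the axis; yaw does not matter. 0.15 to 0.22 kg with the candle. It stands on the work surface at the start
- candle_top (a point): centre of the flat top face of the cream wax candle in that mould (43 mm diameter, 37 mm tall, with a short wick). It fits tightly and slides only along the mould's axis: about 7 N of push from below moves it and it stays where it is pushed to. At the start its top lies 5 to 8 mm below the mould's rim, its underside 5 to 8 mm above the mould's underside
- post_tip (a point): centre of the tip of the knock-out stand's rod: a fixed upright steel rod 12 mm in diameter, slightly tapered tip, standing 27 mm above the middle of a fixed square wooden board 100 x 100 mm and 18 mm thick, so the tip is 45 mm above the work surface. With a mould fully down on the board, the mould's centre is 43 mm above the work surface and the candle has been pushed up so that its top stands about 14 mm above the rim
- empty_mid (a point): centre (half-way up) of the other mould, the same shape and size but empty (one looks down through the hole in its base); loose, to be left alone
There are look-alikes about, which are no part of the job. Of the things that look like the part that bears post_tip, take the one that is farthest to the robot's left at the start. Leave any purple look-alike of the part that bears mould_mid alone.

How it is judged:
By the outcome, as a careful person would: the job done as asked, in the order asked, and still so for the second after the job is handed in, with the robot touching nothing.
It also fails if it takes over 38 s, if anything falls off the work surface, if the arm or the gripper's body presses on something with over 40 N, if the wrist force passes 120 N, or if a joint passes its speed limit or range.

ROBOT

A 6-joint arm with a two-finger parallel gripper is mounted at the origin on the work surface. World frame = base frame: x ahead of the robot, y to its left, z up, the work surface at z = 0. Lengths are in m, angles in rad, forces in N, time in s.
With the tool pointing down it reaches from about 0.375 to 0.975 m from the base axis. Payload 3.8 kg.
Tool frame: the origin (TCP) lies at the very end of the fingers, on their centre line; the grasp point (between the pads) lies 19 mm behind it; z points along the fingers, x is the direction in which the jaws open and shut, and the axes are right-handed (so a half turn about z gives the same grasp; the last joint's range is limited). The gripper opens to 85 mm and grips with 20 to 120 N. Pads are 22 mm wide; open, the fingers measure 114 mm over their backs; the gripper's body (76 mm by 85 mm) begins 54 mm behind the grasp point. The pads swing forward as they close: fully open they stand 13 mm farther back than shut.
Start: joints at [1.102, 0.264, 1.604, -0, 1.274, -0.037], TCP at [0.282, 0.613, 0.231] pointing down, gripper open.
Joint ranges: [-2.63, 2.63], [-0.94, 2.18], [0.31, 2.57], [-1.31, 4.45], [0, 2.66], [-2.55, 2.55]. Speed limits (rad/s): [2.57, 2.57, 3.14, 3.14, 3.14, 3.14].

INTERFACE

Orientations are given as a rotation vector (axis times angle).
In Python, from workcell import bot gives the robot as it stands.
- The arm moves only by the tool carry_out, never from a script. Its argument "deltas" is a list of rows, each an object with "delta_pos": the shift along the tool's x, y, z in m, a list of three; "dr": the turn, a rotation vector about the tool's x, y, z in rad, a list of three. A call has 1 to 10 rows; each row shifts and turns the commanded pose from where the row before left it, along the tool's axes as they then stand; what a row does not reach is not made up. A row lasts 1/8 s, in which the tool goes at most 62.5 mm and 10.7 degrees, less where a joint would pass 70% of its speed; a pose out of reach is approached as far as the arm can. A call is refused whole if a number of a shift passes 0.0625 or a number of a turn 0.188, either way. A call with a gripper value outside its range is refused whole. "grip" is the opening, from 0 (shut) to 1 (fully open), set as the call begins (left out, the last holds). The fingers move at their own pace and stop on an object; "force" is the grip in N (left out, the last holds). Time passes only in rows, so rows that do not move let the fingers close. It gives the time, the measured TCP pose, the force and the opening at its end, in the units of the state.
- bot.read_state(): the state, without advancing time (a new reading comes with each control period).
- bot.read_camera(name): name is "scene" or "top"; returns a dict with "frame" (400x640x3 uint8, red, green, blue), "K" (3x3 intrinsics, pixels), "xyz" and "attitude" of the camera in the world. Camera axes: x right, y down, z forward; pixel columns grow to the right and rows downward; lengths in m; the calibration is good to about 2 mm. A picture is of the moment at which its call begins. There is no depth.
- bot.finish_job(): hands the job in, once; it reports no verdict.
The state is a dict: "time": time; "q": joint angles; "joint_vel": joint speeds; "joint_torque": joint torques, N m; "tool_pos": TCP position; "tcp_rot": TCP orientation; "wrist_force": force on the tool from outside, world axes, zero at the start; "torque": the same for the moment, N m; "width": opening from 0.0 (shut) to 1.0 (fully open).
Only numpy, scipy, OpenCV 4.12 (cv2) and the standard library are available. Lean on these libraries where they do the work, as an engineer would, in place of code of your own. Each camera call takes 0.05 s, during which the arm holds its last target.

## Working session

There is one attempt and no reset: what is moved stays moved. The work goes in short steps, Python scripts to look and compute and a tool call to move; the robot and the scene stay as the last step left them, time stands still between calls to the robot, and variables do not carry over. Pictures are saved under pics/ and viewed, and the job is handed in when it is done.

Besides the shell and the picture viewer there is one more tool, called after "Emit:" as name(argument=value, ...), one argument or row to a line, values as JSON. carry_out: Moves the arm, as the interface text tells. Its arguments: {"type":"object","properties":{"deltas":{"type":"array"},"grip":{"type":"number"},"force":{"type":"number"}},"required":["deltas"]}

```bash
mkdir -p pics
python3 - <<'E'
from workcell import bot
import cv2,pickle
d={}
for n in("scene","top"):
    c=bot.read_camera(n);d[n]=c
    cv2.imwrite(f"pics/{n}0.png",c["frame"][:,:,::-1]);print(n,c["K"],c["xyz"],c["attitude"])
pickle.dump(d,open("c0.pkl","wb"))
s=bot.read_state();print(s)
E
```

```text
scene [[394.30309964   0.         321.64803486]
 [  0.         394.30309964 202.31415327]
 [  0.           0.           1.        ]] [ 1.09744676 -0.48702776  0.75258802] [-2.17631251 -0.95593517  0.41316709]
top [[378.4064634    0.         315.37303212]
 [  0.         378.4064634  196.60796379]
 [  0.           0.           1.        ]] [ 0.44204803 -0.01204758  0.9232777 ] [-2.1761396   2.14233198 -0.19280539]
{'time': 0.1, 'q': array([ 1.10210712e+00,  2.64686408e-01,  1.60526692e+00, -1.63423817e-05,
        1.27370132e+00, -3.69035026e-02]), 'joint_vel': array([ 2.69780037e-03, -1.36194751e-03, -3.01010865e-03,  6.46038977e-04,
        1.47646347e-04, -7.56892293e-05]), 'joint_torque': array([-4.67990787e-05, -5.16708934e+01, -3.68588877e+01, -6.81925803e-05,
        6.26421926e-03, -2.06829054e-05]), 'tool_pos': array([0.28218665, 0.61244185, 0.23006482]), 'tcp_rot': array([ 2.64485003,  1.69342932, -0.00277694]), 'wrist_force': array([-0.10565578, -0.86416464, -0.41744906]), 'torque': array([0.00614231, 0.05740494, 0.07549087]), 'width': 1.00324059533864}
```

View pics/scene0.png

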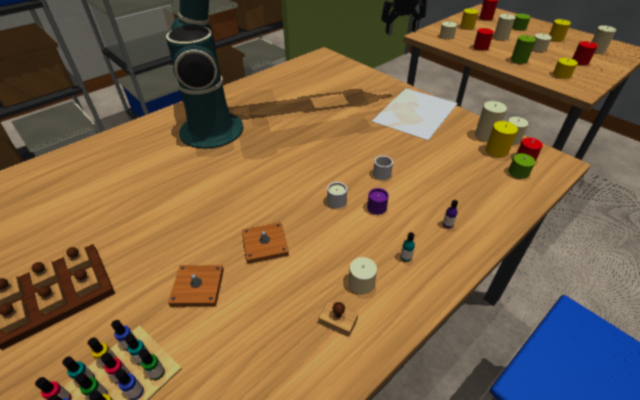

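View pics/top0.png

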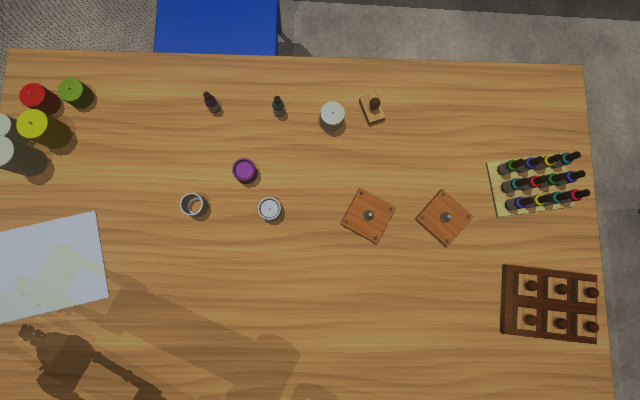

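The top picture has +y to the left. Mould look-alikes:
- (269,209): metal with cream wax, the one I want
- (192,205): metal, empty
- (245,171): purple
- (332,116): bare cream candle

The stands are at (368,216) and (444,217). The left one, (368,216), is mine. Next is a close crop and a measurement.

```bash
cat > h.py <<'E'
import numpy as np,cv2
from scipy.spatial.transform import Rotation as R
def proj(c,P):
    Rm=R.from_rotvec(c["attitude"]).as_matrix(); p=(np.atleast_2d(P)-c["xyz"])@Rm; q=p@c["K"].T
    return q[:,:2]/q[:,2:]
def back(c,uv,z):
    Rm=R.from_rotvec(c["attitude"]).as_matrix(); d=Rm@np.linalg.solve(c["K"],[uv[0],uv[1],1.]); 
    return c["xyz"]+d*(z-c["xyz"][2])/d[2]
def circ(x,y,z,r,n=60):
    t=np.linspace(0,2*np.pi,n);return np.c_[x+r*np.cos(t),y+r*np.sin(t),0*t+z]
def crop(img,u0,v0,w,h,k): return cv2.resize(img[v0:v0+h,u0:u0+w],None,fx=k,fy=k,interpolation=cv2.INTER_CUBIC)
E
python3 - <<'E'
from h import *;import pickle
d=pickle.load(open("c0.pkl","rb"));t=d["top"]
for n,uv,z in[("mould",(269,208.5),.05),("empty",(192,205),.05),("tip",(369,215.5),.045),("tip2",(445,217),.045),("purple",(245,170),.05)]: 
    p=back(t,uv,z);print(n,p,proj(d["scene"],p))
a=crop(t["frame"],165,150,130,85,6)
b=crop(t["frame"],330,175,130,85,6)
cv2.imwrite("pics/tc1.png",a[:,:,::-1]);cv2.imwrite("pics/tc2.png",b[:,:,::-1])
s=d["scene"]["frame"]
cv2.imwrite("pics/sc1.png",crop(s,235,150,130,100,6)[:,:,::-1])
E
```

```text
mould [0.54185269 0.06845447 0.05      ] [[336.32252554 187.32541526]]
empty [0.54694955 0.24532864 0.05      ] [[381.79666982 160.33126256]]
tip [ 0.52991338 -0.16485875  0.045     ] [[263.08950764 230.36771034]]
tip2 [ 0.5293217  -0.34470915  0.045     ] [[196.42051754 271.79155325]]
purple [0.63167479 0.12734262 0.05      ] [[376.32419762 193.9203681 ]]
```

View pics/tc1.png

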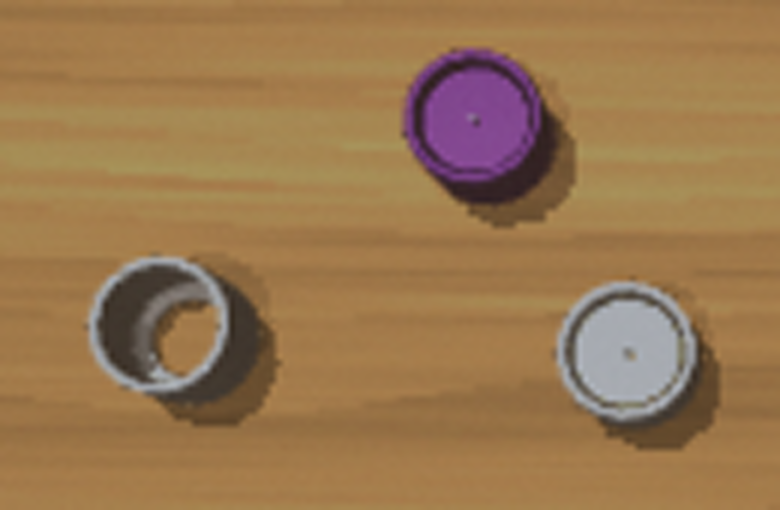

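View pics/tc2.png

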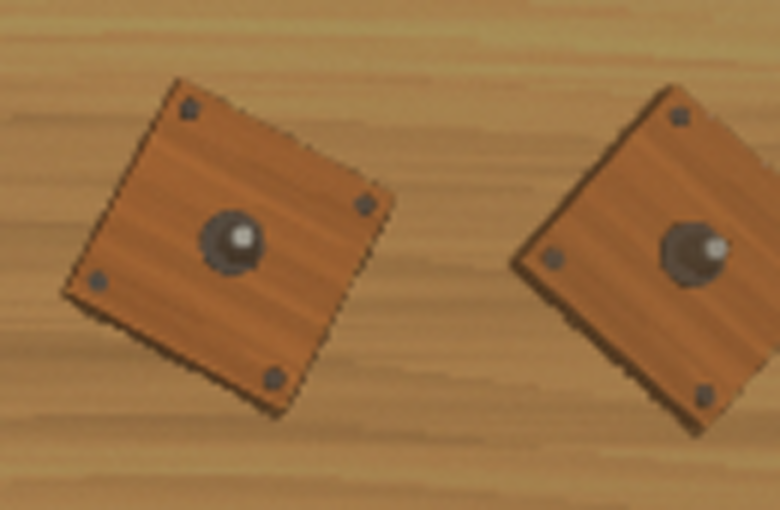

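View pics/sc1.png

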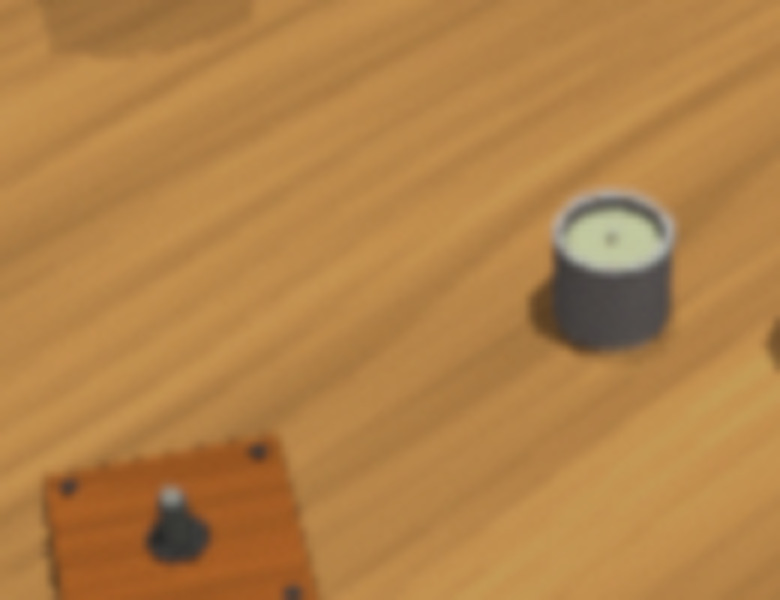

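```bash
cat >> h.py <<'E'
from scipy.optimize import least_squares
def tri(cs,uvs,z):
    f=lambda p:np.concatenate([proj(c,[p[0],p[1],z])[0]-uv for c,uv in zip(cs,uvs)])
    s=least_squares(f,[.5,0]);return s.x,s.fun
def delta(st,tgt):
    return R.from_rotvec(st["tcp_rot"]).inv().apply(np.array(tgt)-st["tool_pos"])
E
python3 - <<'E'
from h import *;import pickle
from workcell import bot
d=pickle.load(open("c0.pkl","rb"));cs=[d["top"],d["scene"]]
m,r=tri(cs,[(269.1,208.2),(336.6,187.9)],.05);print("mould",m,r)
p,r=tri(cs,[(370.1,213.9),(263.1,231.4)],.045);print("tip",p,r)
# overlay check
a=cs[0]["frame"].copy();k=4
for n,(c,u,v) in {"t":(cs[0],250,170),"s":(cs[1],225,150)}.items():
    im=crop(c["frame"],u,v,150,100,5)
    for P in(circ(*m,.05,.027),circ(*m,0,.027),circ(*p,.045,.005),circ(*p,.018,.006)):
        q=((proj(c,P)-[u,v]+.5)*5-.5).round().astype(int);cv2.polylines(im,[q],True,(0,255,0),1)
    cv2.imwrite(f"pics/ov_{n}.png",im[:,:,::-1])
st=bot.read_state();print(delta(st,[*m,.13]),R.from_rotvec(st["tcp_rot"]).as_matrix())
E
```

```text
mould [0.5429754  0.06809262] [ 0.07197334 -0.17936859 -0.08280469 -0.30697249]
tip [ 0.5333426  -0.16724082] [-0.09904954  0.15797798  0.0366674   0.25222423]
[-0.38504565  0.46466424  0.10083057] [[ 4.18487974e-01  9.08221875e-01 -9.17494579e-04]
 [ 9.08219999e-01 -4.18488976e-01 -1.84668506e-03]
 [-2.06116114e-03 -6.04714348e-05 -9.99997874e-01]]
```

View pics/ov_t.png

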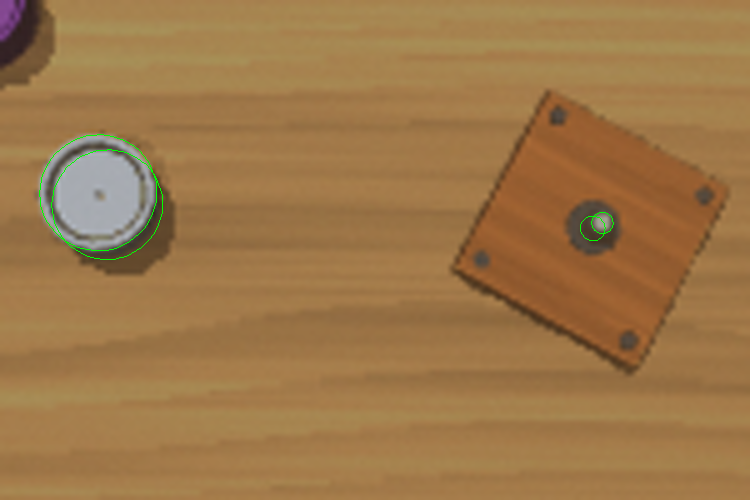

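View pics/ov_s.png

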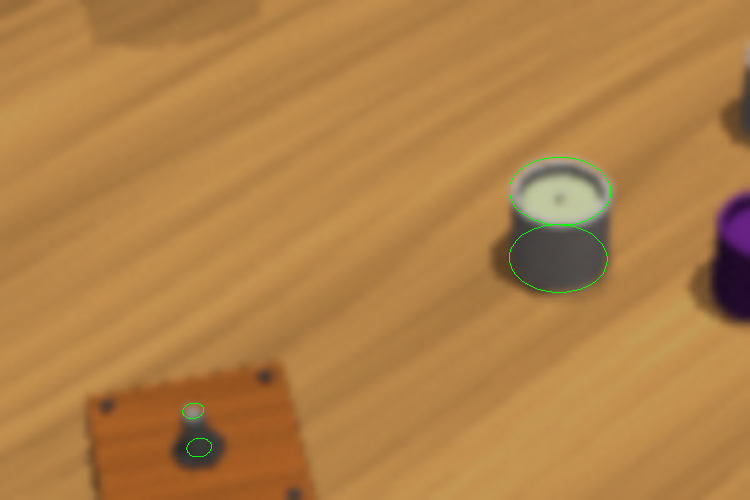

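The fits agree to under 1 px in both views: mould at (0.543, 0.068), rod tip at (0.533, -0.167). Candle, metal rim and purple mould are all told apart in the crops. I'm moving over the mould now.

Emit:
carry_out(
  deltas=[
    {"delta_pos": [-0.035,0.042,0],"dr": [0,0,0]},
    {"delta_pos": [-0.035,0.042,0],"dr": [0,0,0]},
    {"delta_pos": [-0.035,0.042,0],"dr": [0,0,0]},
    {"delta_pos": [-0.035,0.042,0],"dr": [0,0,0]},
    {"delta_pos": [-0.035,0.042,0],"dr": [0,0,0]},
    {"delta_pos": [-0.035,0.042,0],"dr": [0,0,0]},
    {"delta_pos": [-0.035,0.042,0],"dr": [0,0,0]},
    {"delta_pos": [-0.035,0.042,0],"dr": [0,0,0]},
    {"delta_pos": [-0.035,0.042,0],"dr": [0,0,0]},
    {"delta_pos": [-0.035,0.042,0],"dr": [0,0,0]},
  ],
  grip=1,
  force=70,
)

```text
time: 1.35
tool_pos: [0.5177, 0.1176, 0.231]
tcp_rot: [-2.646, -1.694, 0.0]
wrist_force: [0.4, -0.4, 0.8]
width: 1.001
```

Emit:
carry_out(
  deltas=[
    {"delta_pos": [-0.02,0.03,0.025],"dr": [0,0,0]},
    {"delta_pos": [-0.015,0.015,0.025],"dr": [0,0,0]},
    {"delta_pos": [0,0,0.025],"dr": [0,0,0]},
    {"delta_pos": [0,0,0],"dr": [0,0,0]},
    {"delta_pos": [0,0,0],"dr": [0,0,0]},
  ],
)

```text
time: 1.98
tool_pos: [0.5439, 0.069, 0.1569]
tcp_rot: [2.645, 1.694, 0.001]
wrist_force: [1.0, 0.3, 0.6]
width: 0.998
```

Run:
```python
from h import *
from workcell import bot
st=bot.read_state();print(st["tool_pos"],st["tcp_rot"],delta(st,[.543,.068,.011]),R.from_rotvec(st["tcp_rot"]).as_matrix()[:,2],st["wrist_force"])
c=bot.read_camera("top");cv2.imwrite("pics/t1.png",crop(c["frame"],180,120,200,150,4)[:,:,::-1])
```

```text
[0.54393773 0.06901498 0.15688655] [2.64536972e+00 1.69426174e+00 7.17954091e-04] [-0.00135652 -0.00048474  0.14588598] [ 4.79344988e-04  9.90775973e-05 -9.99999880e-01] [0.9680417  0.31844158 0.62405577]
```

View pics/t1.png

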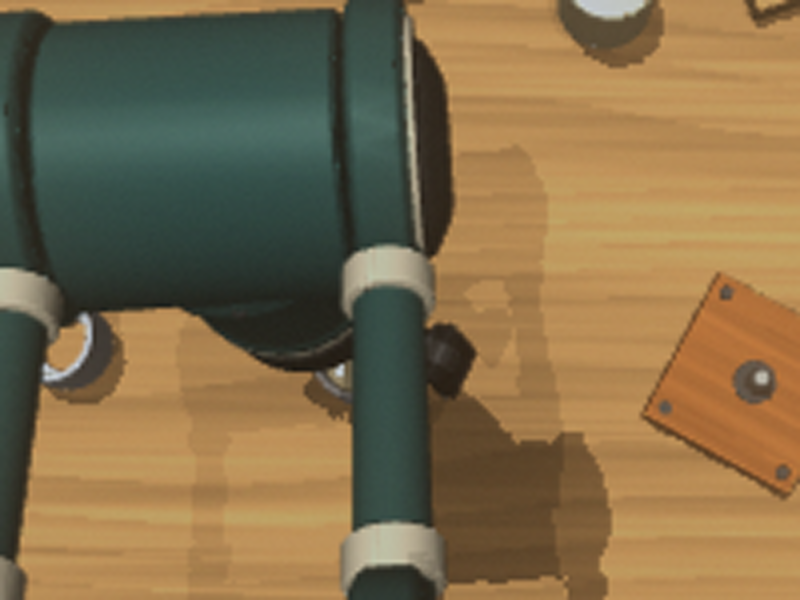

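The top view is hidden by the arm, with only a bit of the mould showing at about (335,375) in the crop. The measured pose is within 1.5 mm of the target in x and y, against about 15 mm of finger clearance. Going down.

Emit:
carry_out(
  deltas=[
    {"delta_pos": [-0.001,-0.0005,0.02],"dr": [0,0,0]},
    {"delta_pos": [0,0,0.03],"dr": [0,0,0]},
    {"delta_pos": [0,0,0.03],"dr": [0,0,0]},
    {"delta_pos": [0,0,0.03],"dr": [0,0,0]},
    {"delta_pos": [0,0,0.02],"dr": [0,0,0]},
    {"delta_pos": [0,0,0.015],"dr": [0,0,0]},
    {"delta_pos": [0,0,0],"dr": [0,0,0]},
    {"delta_pos": [0,0,0],"dr": [0,0,0]},
  ],
)

```text
time: 3.02
tool_pos: [0.5439, 0.0683, 0.0124]
tcp_rot: [2.645, 1.694, 0.003]
wrist_force: [-0.1, 1.2, -0.1]
width: 0.999
```

Run:
```python
from h import *
from workcell import bot
st=bot.read_state();print(st["tool_pos"],delta(st,[.543,.068,.011]),st["wrist_force"])
c=bot.read_camera("scene");cv2.imwrite("pics/s2.png",crop(c["frame"],270,110,160,120,5)[:,:,::-1])
```

```text
[0.54392095 0.06829428 0.01243176] [-0.00065396 -0.00071588  0.00142988] [-0.13436212  1.17143077 -0.14852764]
```

View pics/s2.png

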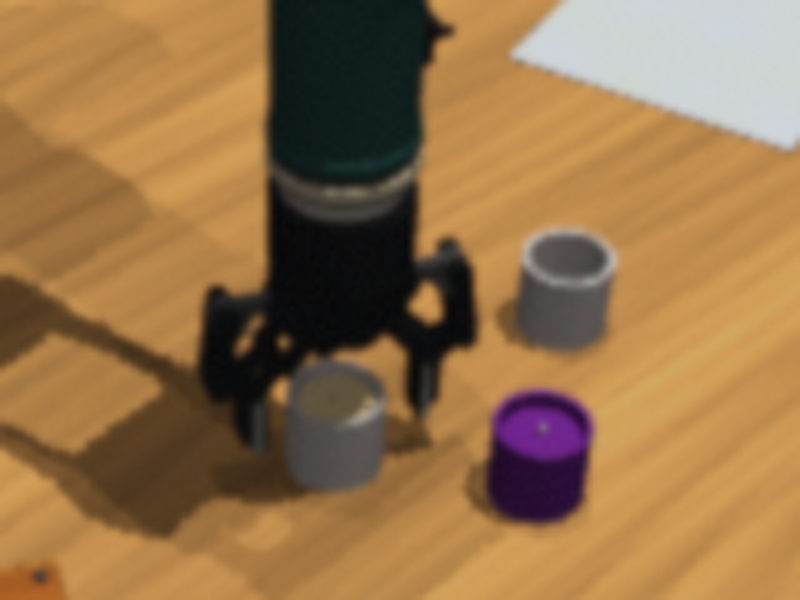

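The fingers stand either side of the candle mould, at crop (335,425). The purple mould at (540,455) and the empty one at (565,290) are clear. Closing.

Emit:
carry_out(
  deltas=[
    {"delta_pos": [0,0,0],"dr": [0,0,0]},
    {"delta_pos": [0,0,0],"dr": [0,0,0]},
    {"delta_pos": [0,0,0],"dr": [0,0,0]},
    {"delta_pos": [0,0,0],"dr": [0,0,0]},
    {"delta_pos": [0,0,0],"dr": [0,0,0]},
    {"delta_pos": [0,0,0],"dr": [0,0,0]},
    {"delta_pos": [0,0,0],"dr": [0,0,0]},
    {"delta_pos": [0,0,0],"dr": [0,0,0]},
  ],
  grip=0,
  force=70,
)

```text
time: 4.08
tool_pos: [0.544, 0.0682, 0.0125]
tcp_rot: [2.645, 1.693, 0.003]
wrist_force: [0.8, 0.7, 6.2]
width: 0.611
```

Emit:
carry_out(
  deltas=[
    {"delta_pos": [0,0,-0.01],"dr": [0,0,0]},
    {"delta_pos": [0,0,-0.02],"dr": [0,0,0]},
    {"delta_pos": [0,0,-0.03],"dr": [0,0,0]},
    {"delta_pos": [0,0,-0.02],"dr": [0,0,0]},
    {"delta_pos": [0,0,-0.01],"dr": [0,0,0]},
    {"delta_pos": [0,0,0],"dr": [0,0,0]},
    {"delta_pos": [0,0,0],"dr": [0,0,0]},
  ],
)

```text
time: 4.95
tool_pos: [0.5418, 0.068, 0.1001]
tcp_rot: [-2.645, -1.693, 0.003]
wrist_force: [-0.5, 0.3, -2.6]
width: 0.612
```

Run:
```python
from h import *
from workcell import bot
st=bot.read_state();print(st["tool_pos"],st["tcp_rot"],delta(st,[.5333,-.1672,st["tool_pos"][2]]),st["wrist_force"],st["width"])
c=bot.read_camera("scene");cv2.imwrite("pics/s3.png",crop(c["frame"],270,90,160,120,5)[:,:,::-1])
```

```text
[0.54179699 0.06796794 0.10013245] [-2.64492996 -1.69342168  0.00296528] [-2.17137674e-01  9.07049262e-02  6.00485456e-05] [-0.53748608  0.25889364 -2.62119945] 0.6122834524151991
```

View pics/s3.png

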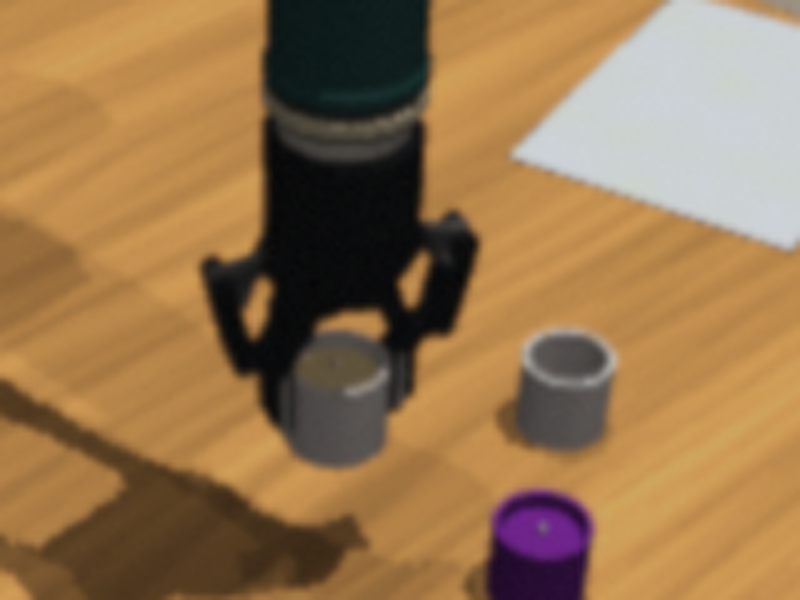

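The mould is held upright at (337,400) in the crop, with its base at about z = 0.088, clear of the 0.045 rod. Carrying it over the stand.

Emit:
carry_out(
  deltas=[
    {"delta_pos": [-0.014,0.006,0],"dr": [0,0,0]},
    {"delta_pos": [-0.026,0.011,0],"dr": [0,0,0]},
    {"delta_pos": [-0.032,0.0135,0],"dr": [0,0,0]},
    {"delta_pos": [-0.036,0.015,0],"dr": [0,0,0]},
    {"delta_pos": [-0.036,0.015,0],"dr": [0,0,0]},
    {"delta_pos": [-0.032,0.0135,0],"dr": [0,0,0]},
    {"delta_pos": [-0.026,0.011,0],"dr": [0,0,0]},
    {"delta_pos": [-0.015,0.006,0],"dr": [0,0,0]},
    {"delta_pos": [0,0,0],"dr": [0,0,0]},
    {"delta_pos": [0,0,0],"dr": [0,0,0]},
  ],
)

```text
time: 6.25
tool_pos: [0.5344, -0.1664, 0.101]
tcp_rot: [-2.645, -1.694, 0.0]
wrist_force: [-0.4, 0.7, -2.0]
width: 0.612
```

Run:
```python
from h import *
from workcell import bot
st=bot.read_state();t=st["tool_pos"];print(t,st["tcp_rot"],delta(st,[.5333,-.1672,t[2]]),R.from_rotvec(st["tcp_rot"]).as_matrix()[:,2],st["wrist_force"],st["width"])
c=bot.read_camera("scene");u,v=190,140;im=crop(c["frame"],u,v,150,115,5)
b=t[2]-.0124
for P in(circ(t[0],t[1],b+.05,.027),circ(t[0],t[1],b,.027),circ(.5333,-.1672,.045,.005)):
    q=((proj(c,P)-[u,v]+.5)*5-.5).round().astype(int);cv2.polylines(im,[q],True,(0,255,0),1)
cv2.imwrite("pics/s4.png",im[:,:,::-1])
```

```text
[ 0.53438186 -0.16641578  0.10101097] [-2.64487262e+00 -1.69367506e+00  2.01155383e-04] [-1.16491353e-03 -6.54523021e-04  1.00788187e-07] [-5.98702351e-04  6.97406961e-04 -9.99999578e-01] [-0.39683996  0.65109336 -2.0460975 ] 0.6120700485984794
```

View pics/s4.png

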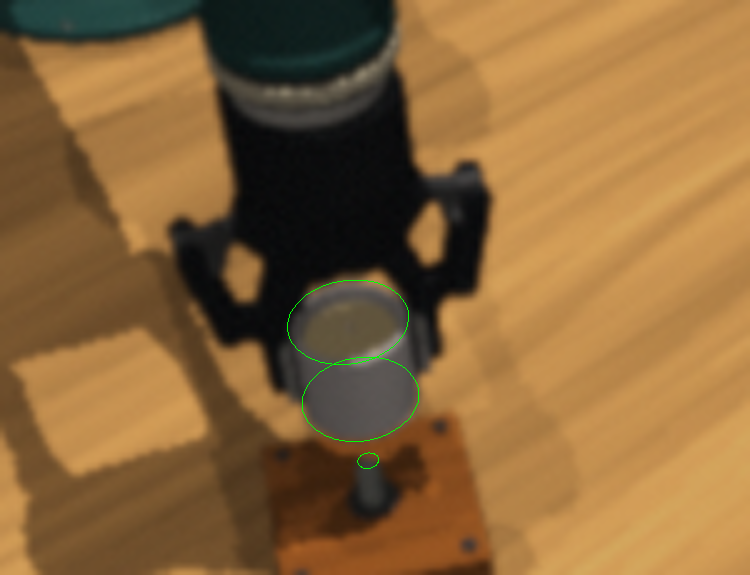

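The predicted rim and base circles match the held mould to about 1 px (2 mm), and the rod is centred below, with 10 mm of hole clearance. I'm pressing down in slow steps.

Emit:
carry_out(
  deltas=[
    {"delta_pos": [-0.001,-0.0005,0.01],"dr": [0,0,0]},
    {"delta_pos": [0,0,0.012],"dr": [0,0,0]},
    {"delta_pos": [0,0,0.012],"dr": [0,0,0]},
    {"delta_pos": [0,0,0.008],"dr": [0,0,0]},
    {"delta_pos": [0,0,0.004],"dr": [0,0,0]},
    {"delta_pos": [0,0,0.002],"dr": [0,0,0]},
    {"delta_pos": [0,0,0],"dr": [0,0,0]},
  ],
)

```text
time: 7.18
tool_pos: [0.5339, -0.1679, 0.0534]
tcp_rot: [2.646, 1.694, 0.0]
wrist_force: [-0.9, 0.9, -1.7]
width: 0.613
```

Emit:
carry_out(
  deltas=[
    {"delta_pos": [0,0,0.004],"dr": [0,0,0]},
    {"delta_pos": [0,0,0.004],"dr": [0,0,0]},
    {"delta_pos": [0,0,0.003],"dr": [0,0,0]},
    {"delta_pos": [0,0,0],"dr": [0,0,0]},
  ],
)

```text
time: 7.68
tool_pos: [0.5347, -0.1682, 0.0433]
tcp_rot: [2.644, 1.693, 0.002]
wrist_force: [-1.3, 0.3, 4.0]
width: 0.611
```

Emit:
carry_out(
  deltas=[
    {"delta_pos": [0,0,0.003],"dr": [0,0,0]},
    {"delta_pos": [0,0,0.003],"dr": [0,0,0]},
    {"delta_pos": [0,0,0.003],"dr": [0,0,0]},
    {"delta_pos": [0,0,0.002],"dr": [0,0,0]},
    {"delta_pos": [0,0,0],"dr": [0,0,0]},
    {"delta_pos": [0,0,0],"dr": [0,0,0]},
  ],
)

```text
time: 8.43
tool_pos: [0.5347, -0.1682, 0.0321]
tcp_rot: [2.644, 1.693, 0.002]
wrist_force: [-0.8, 0.7, 5.4]
width: 0.614
```

Emit:
carry_out(
  deltas=[
    {"delta_pos": [0,0,0.001],"dr": [0,0,0]},
    {"delta_pos": [0,0,0.001],"dr": [0,0,0]},
    {"delta_pos": [0,0,0],"dr": [0,0,0]},
  ],
)

```text
time: 8.8
tool_pos: [0.5347, -0.1682, 0.0305]
tcp_rot: [2.645, 1.693, 0.002]
wrist_force: [-1.5, 0.9, 7.6]
width: 0.616
```

Emit:
carry_out(
  deltas=[
    {"delta_pos": [0,0,0.001],"dr": [0,0,0]},
    {"delta_pos": [0,0,0],"dr": [0,0,0]},
    {"delta_pos": [0,0,0],"dr": [0,0,0]},
  ],
)

```text
time: 9.18
tool_pos: [0.5347, -0.1682, 0.0304]
tcp_rot: [2.645, 1.693, 0.002]
wrist_force: [-4.0, 0.3, 14.3]
width: 0.612
```

Emit:
carry_out(
  deltas=[
    {"delta_pos": [0,0,0.001],"dr": [0,0,0]},
    {"delta_pos": [0,0,0],"dr": [0,0,0]},
    {"delta_pos": [0,0,0],"dr": [0,0,0]},
  ],
)

```text
time: 9.55
tool_pos: [0.5347, -0.1682, 0.0304]
tcp_rot: [2.645, 1.693, 0.001]
wrist_force: [-6.2, 2.3, 21.5]
width: 0.614
```

Force rises with no further travel at z = 0.0304, exactly the predicted seat height. A quick look before releasing.

Run:
```python
from h import *
from workcell import bot
c=bot.read_camera("scene");cv2.imwrite("pics/s5.png",crop(c["frame"],190,140,150,115,5)[:,:,::-1])
```

```text
(no output)
```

View pics/s5.png

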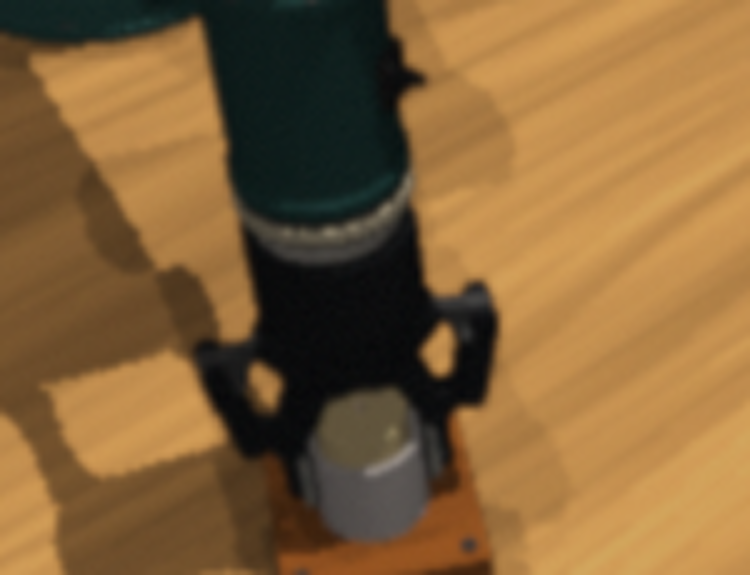

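The mould sits on the board, at about (370,480) in the crop, with the candle standing above its rim at (365,425). I'm easing the press, opening, then retreating straight up.

Emit:
carry_out(
  deltas=[
    {"delta_pos": [0,0,-0.001],"dr": [0,0,0]},
    {"delta_pos": [0,0,0],"dr": [0,0,0]},
  ],
)

```text
time: 9.85
tool_pos: [0.5347, -0.1682, 0.0304]
tcp_rot: [2.645, 1.693, 0.002]
wrist_force: [-4.9, 0.6, 14.5]
width: 0.611
```

Emit:
carry_out(
  deltas=[
    {"delta_pos": [0,0,0],"dr": [0,0,0]},
    {"delta_pos": [0,0,0],"dr": [0,0,0]},
    {"delta_pos": [0,0,0],"dr": [0,0,0]},
    {"delta_pos": [0,0,0],"dr": [0,0,0]},
    {"delta_pos": [0,0,0],"dr": [0,0,0]},
    {"delta_pos": [0,0,0],"dr": [0,0,0]},
    {"delta_pos": [0,0,0],"dr": [0,0,0]},
    {"delta_pos": [0,0,0],"dr": [0,0,0]},
  ],
  grip=1,
)

```text
time: 10.85
tool_pos: [0.5338, -0.1678, 0.0283]
tcp_rot: [2.646, 1.694, 0.0]
wrist_force: [0.2, -1.1, -1.5]
width: 1.0
```

Run:
```python
from h import *
from workcell import bot
st=bot.read_state();print(st["tool_pos"],st["wrist_force"],st["width"])
c=bot.read_camera("scene");cv2.imwrite("pics/s6.png",crop(c["frame"],190,140,150,115,5)[:,:,::-1])
```

```text
[ 0.53379905 -0.16781022  0.02829923] [ 0.20059069 -1.10437556 -1.46985814] 0.9997036637747859
```

View pics/s6.png

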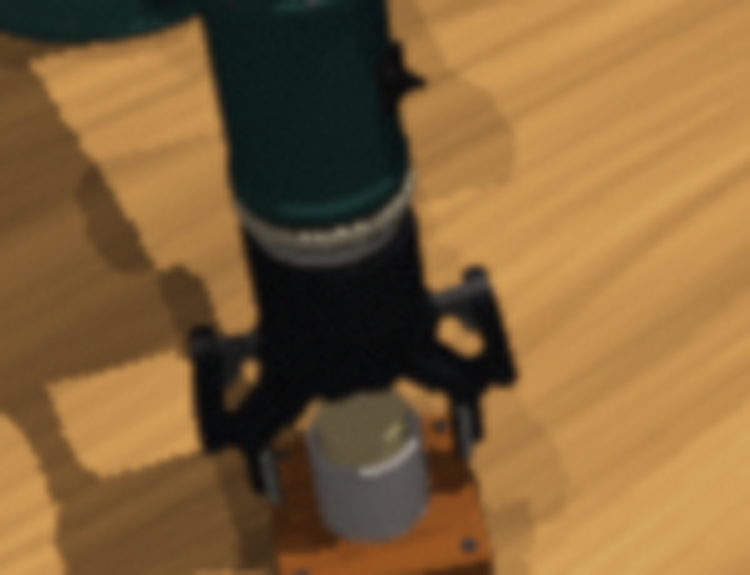

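The fingers are open and clear of the mould, and the candle stands proud. Retreating up, then aside to free the view.

Emit:
carry_out(
  deltas=[
    {"delta_pos": [0,0,-0.01],"dr": [0,0,0]},
    {"delta_pos": [0,0,-0.02],"dr": [0,0,0]},
    {"delta_pos": [0,0,-0.03],"dr": [0,0,0]},
    {"delta_pos": [0,0,-0.04],"dr": [0,0,0]},
    {"delta_pos": [0,0,-0.04],"dr": [0,0,0]},
    {"delta_pos": [0,0,-0.04],"dr": [0,0,0]},
    {"delta_pos": [0,0,-0.03],"dr": [0,0,0]},
    {"delta_pos": [0,0,0],"dr": [0,0,0]},
  ],
)

```text
time: 11.9
tool_pos: [0.5359, -0.1685, 0.2427]
tcp_rot: [2.641, 1.691, 0.007]
wrist_force: [0.2, 0.4, -0.3]
width: 1.001
```

Emit:
carry_out(
  deltas=[
    {"delta_pos": [0.03,-0.01,0],"dr": [0,0,0]},
    {"delta_pos": [0.04,-0.02,0],"dr": [0,0,0]},
    {"delta_pos": [0.04,-0.02,0],"dr": [0,0,0]},
    {"delta_pos": [0.04,-0.02,0],"dr": [0,0,0]},
    {"delta_pos": [0.04,-0.02,0],"dr": [0,0,0]},
    {"delta_pos": [0.04,-0.02,0],"dr": [0,0,0]},
    {"delta_pos": [0.03,-0.01,0],"dr": [0,0,0]},
    {"delta_pos": [0,0,0],"dr": [0,0,0]},
  ],
)

```text
time: 12.9
tool_pos: [0.5327, 0.1203, 0.2369]
tcp_rot: [-2.642, -1.698, 0.003]
wrist_force: [0.0, -0.2, -0.1]
width: 0.998
```

Run:
```python
from h import *
from workcell import bot
st=bot.read_state();print(st["time"],st["tool_pos"],st["wrist_force"])
ims=[]
for n,u,v in(("scene",210,170),("top",320,160)):
    c=bot.read_camera(n)
    im=crop(c["frame"],u,v,95,95,4)
    for z,r,col in((.068,.027,(0,255,0)),(.018,.027,(0,255,0)),(.082,.0215,(255,0,0))):
        q=((proj(c,circ(.534,-.168,z,r))-[u,v]+.5)*4-.5).round().astype(int);cv2.polylines(im,[q],True,col,1)
    ims.append(np.vstack([im,np.zeros((0,380,3),np.uint8)]))
    if n=="scene": cv2.imwrite("pics/s8.png",c["frame"][:,:,::-1])
cv2.imwrite("pics/f7.png",np.hstack(ims)[:,:,::-1])
```

```text
12.9 [0.53269824 0.12032586 0.2369137 ] [ 0.01652757 -0.22896098 -0.144934  ]
```

View pics/f7.png

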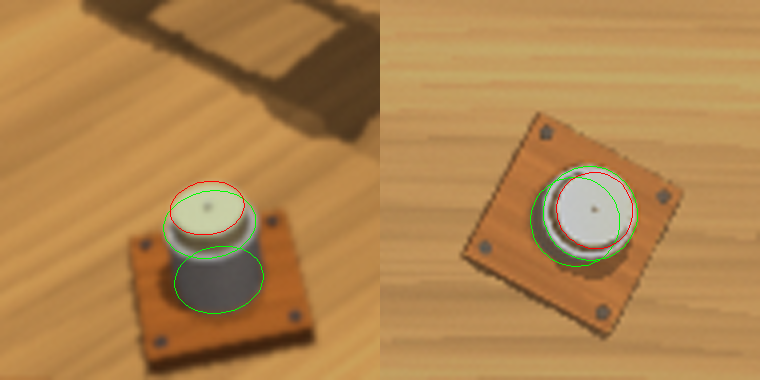

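View pics/s8.png

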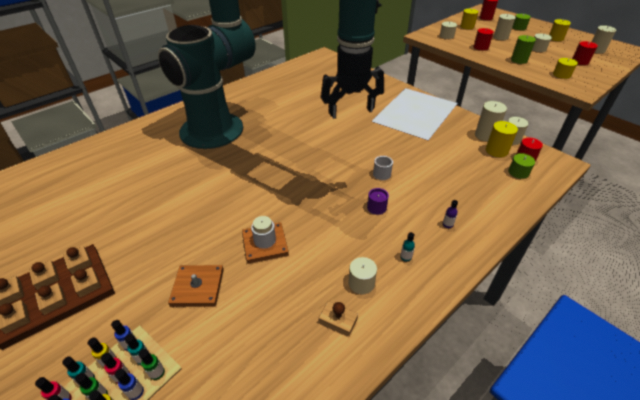

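The mould (262,237) sits on the left stand. The seated-height circles, and the candle circle 14 mm above the rim, match in both views to about 1 px. The empty mould (383,168) and the purple one (377,201) haven't moved. Handing in.

```bash
python3 -c "
from workcell import bot
print(bot.finish_job())"
```

```text
the job is handed in; nothing more can be done
None
```

I gripped the metal mould with the candle, carried it upright to the left-hand knock-out stand and pressed it down over the rod. I then let go and moved the arm clear; the job was handed in at about 13 s.

- **Seating:** travel stopped at the predicted seat height (TCP z 0.0304), and the reading then rose to about 21 N with no further movement.
- **Final pictures:** both cameras match a fully seated mould with the candle about 14 mm above its rim, to about 1 px (2 mm). The empty and purple moulds were not touched and look unmoved.
- **Checks:** none failed. The only disagreement was an offset of about 1 px (2 mm) between the held mould and its predicted position, well inside the 10 mm hole clearance.

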